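Change over the lamp in the tester and hold it on test

TASK

The pear-shaped lamp in the tester's sprung ring has been tested: lift it out and stand it, cap down, in the free seat of the lamp rack. Then take the big round globe lamp from the rack, set it upright in the sprung ring and press it straight down until the ring is fully home, and finish while still holding it pressed down like that. Do not tip a lamp over, and leave everything else on the bench where it is.

Things in the scene. Friction and masses are not known exactly. Their poses are not given: they have to be found in the camera images.
- pear_lamp_mid (a point): Centre (half-way up its axis) of the white pear-shaped lamp, at the start in the tester's ring; 108 mm tall, z up, about 65 g. Metal cap below, 26 mm across, 27 mm long, tapering to a 10 mm tip; then a 36 mm collar, flat underside 27 mm below this centre, which rests on a seat or ring. Grip the straight band, 60 mm across, 14 to 26 mm above this centre; dome above it, top 54 mm above centre.
- globe_lamp_mid (a point): Centre (half-way up its axis) of the big round white globe lamp, at the start in the rack; 108 mm tall, z up, about 85 g. Same cap and collar as the pear lamp (collar's flat underside 27 mm below this centre), a 31 mm neck, then a ball 66 mm across. Grip the straight band round the ball's middle, 64.5 mm across, 14 to 28 mm above this centre. Top 54 mm above centre.
- small_lamp_mid (a point): Centre of a small white lamp, 78 mm tall and 45 mm across, that also stands in the rack and stays there; its top is 39 mm above this point.
- free_seat (a point): Centre of the mouth, at the rack's upper face, of the rack's one empty seat: a round through hole 30 mm across. A lamp's cap goes down into it until the collar rests on the upper face; a seated lamp's centre is then 27 mm above this point.
- rack: Plywood lamp rack fixed to the bench, 85 mm (x) by 292 mm (y), 42 mm high, origin under its middle on the bench. Three seats in a row, at y = -95, 0 and 95 mm, hold the globe lamp, the small lamp and nothing (the free seat), in any order.
- tester: Lamp tester fixed to the bench: a grey console about 190 by 190 mm, 55 mm high, origin on the bench under the ring's axis, sloping display panel towards its -x. Three steel guide pins, 31 mm from the axis, with heads 8 mm across, stand 3 mm above the ring's upper face when the ring is up (15 mm when it is down).
- ring_seat (a point): Centre of the upper face of the tester's sprung aluminium ring, axis vertical, 104 mm above the bench when up; it goes down with the ring. Ring 72 mm across, 8 mm thick, bore 29 mm: a lamp's cap goes through the bore and its collar rests on the upper face; a seated lamp's centre is then 27 mm above this point.
- ring (a joint): How far the sprung ring is pressed down, m: 0 up, 0.012 fully home on its stop, where the lamp's tip meets the brass centre contact. A coil spring pushes it up, with about 3 N when up and 9 N fully home, and lifts it again when the lamp is let go.
- screwdriver: Bystander: screwdriver with a black handle, 190 mm long, lying along its x (handle to -x); origin under its middle.
- tape_roll: Bystander: roll of black insulating tape lying flat, 68 mm across, 18 mm high; origin under its middle.
- mouse: Bystander: black computer mouse, 100 by 58 mm, 30 mm high; origin under its middle.
- adapter: Bystander: black power adapter brick, 110 by 48 mm, 30 mm high; origin under its middle.
- solder_spool: Bystander: spool of solder standing on its flange, 54 mm across, 44 mm high; origin under its middle.
- screw_dish: Bystander: pink plastic dish, 100 mm across, 32 mm high; origin under its middle.
- multimeter: Bystander: black multimeter lying on its back, 150 by 78 mm, 45 mm high; origin under its middle.
Not all that is in view belongs to the job. What is shaped like the part that bears globe_lamp_mid but orange or red is not meant.

How it is judged:
By the outcome, as a careful person would: the job done as asked, in the order asked, and still so for the second after the job is handed in, while the arm keeps its last pose, push and grip.
It also fails if it takes over 64 s, if anything falls off the work surface, if the arm or the gripper's body presses on something with over 40 N, if the wrist force passes 120 N, or if a joint passes its speed limit or range.

ROBOT

A 6-joint arm with a two-finger parallel gripper is mounted at the origin on the work surface. World frame = base frame: x ahead of the robot, y to its left, z up, the work surface at z = 0. Lengths are in m, angles in degrees, forces in N, time in s.
With the tool pointing down it reaches from about 0.4 to 0.825 m from the base axis. Payload 7 kg.
Tool frame: the origin (TCP) lies midway between the tips of the shut fingers; the grasp point (between the pads) lies 19 mm behind it; z points along the fingers, x is the direction in which the jaws open and shut, and the axes are right-handed (so a half turn about z gives the same grasp; the last joint's range is limited). The gripper opens to 88 mm and grips with 3 to 60 N. Pads are 19 mm wide; open, the fingers measure 130 mm over their backs; the gripper's body (78 mm by 193 mm) begins 47 mm behind the grasp point.
Start: joints at [91.392, 20.546, 0.682, 0, -70.136, -16.507], TCP at [0.176, 0.652, 0.227] pointing down, gripper open.
Joint ranges: [-176.03, 176.03], [-82.01, 121.73], [-58.28, 71.71], [-173.87, 95.51], [-174.79, -0.11], [-173.66, 173.66]. Speed limits (degrees/s): [136.94, 136.94, 172.46, 180, 180, 180].

INTERFACE

Orientations are given as [roll, pitch, yaw] about the fixed x, y, z axes, in that order (R = Rz(yaw) Ry(pitch) Rx(roll)).
In Python, from plant import ctrl, vision, nets gives the robot as it stands.
- The arm moves only by the shell command python3 -m jog 'ROWS'. ROWS is text: rows parted by semicolons, each of 7 numbers parted by spaces: the turn, a rotation vector about the tool's x, y, z in units of 0.1 rad (1.0 is 0.1 rad), then the shift along the tool's x, y, z in units of 4 cm (1.0 is 4 cm), then the opening, from -1 (shut) to 1 (fully open). In form: rx ry rz x y z jaw; .... A call has 1 to 8 rows; each row shifts and turns the commanded pose from where the row before left it, along the tool's axes as they then stand; what a row does not reach is not made up. A row lasts 1/8 s, in which the tool goes at most 62.5 mm and 10.7 degrees, less where a joint would pass 70% of its speed; a pose out of reach is approached as far as the arm can. A call with a number of a shift or a turn outside -1 to 1 is refused whole. A call with a gripper value outside its range is refused whole. The fingers move at their own pace and stop on an object; the grip force is fixed at half the most. Time passes only in rows, so rows that do not move let the fingers close. It gives the time, the measured TCP pose, the force and the opening at its end, in the units of the state.
- ctrl.get_obs(): the state, without advancing time (a new reading comes with each control period).
- vision.snapshot(name): name is "scene" or "side" or "wrist"; returns (picture, depth): 384x512x3 uint8, red, green, blue; 384x512 float32, m along the optical axis (not along the pixel's ray), 0 where there is no reading.
- vision.camera_info(name): a dict with "camera_matrix" (3x3 intrinsics, pixels), "camera_from_world" (4x4, takes a point from world to camera coordinates); the wrist camera has in their place "tool_from_camera" (4x4, takes a point from camera to tool coordinates, whose origin is the TCP and whose axes are the tool frame's). Camera axes: x right, y down, z forward; pixel columns grow to the right and rows downward; lengths in m; the calibration is good to about 2 mm. A picture is of the moment at which its call begins: read the wrist's pose just before it. camera_info takes no time and is no camera call.
- ctrl.close_job(): hands the job in, once; it reports no verdict.
Trained networks look in the newest picture that a camera, given by its name, has taken for a name from the list of things; names that differ only in an ending like _2 or _b are one class to them, and where a whole thing is asked for, a point or a joint stands for the part that bears it (a point fixed in the world has none). Each returns a list of dicts, best first, with "score" (0 to 1); they miss things now and then, are a little off and sometimes report something else, mostly with a low value. They report only what shows in the picture. A call takes as long as a camera call. They do not tell look-alikes from the thing itself.
- nets.boxes_of(target, camera): "location" ([x, y, z] in m, in world coordinates, good to about 4 mm: the middle of the surface that is visible of it).
The state is a dict: "clock": time; "joint_pos": joint angles; "qvel": joint speeds; "tau": joint torques, N m; "tool_pos": TCP position; "orientation": TCP orientation; "force": force on the tool from outside, world axes, zero at the start; "moment": the same for the moment, N m; "opening": finger opening in m.
Only numpy, scipy, OpenCV 4.12 (cv2) and the standard library are available. Lean on these libraries where they do the work, as an engineer would, in place of code of your own. Each camera call takes 0.05 s, during which the arm holds its last target.

## Working session

There is one attempt and no reset: what is moved stays moved. The work goes in short steps, Python scripts to look and compute and a shell command to move; the robot and the scene stay as the last step left them, time stands still between calls to the robot, and variables do not carry over. Pictures are saved under pics/ and viewed, and the job is handed in when it is done.

```bash
ls -la; mkdir -p pics; python3 - <<'E'
from plant import ctrl, vision, nets
import cv2
o=ctrl.get_obs(); print(o)
for n in ("scene","side","wrist"):
    p,d=vision.snapshot(n); cv2.imwrite(f"pics/{n}0.png",p[:,:,::-1]); 
    import numpy as np; np.save(f"pics/{n}0.npy",d)
    print(n,vision.camera_info(n))
E
```

```text
total 12
drwxr-xr-x  3 agent agent 4096 Dec  6 23:59 .
drwxr-xr-x 23 root  root  4096 Dec  6 23:59 ..
drwxr-xr-x  2 agent agent 4096 Dec  6 23:59 pics
{'clock': 0.0, 'joint_pos': array([ 9.13917116e+01,  2.05915271e+01,  6.33405000e-01, -2.18456630e-02,
       -7.01333223e+01, -1.65076391e+01]), 'qvel': array([-0.01350795, -0.04214721,  0.11254364,  0.02747689, -0.0238251 ,
        0.06410625]), 'tau': array([ 3.65491906e-04, -5.82710230e+01,  2.93077809e+01,  6.99805051e+00,
        7.07758343e-03, -1.36320973e-04]), 'tool_pos': array([0.17590079, 0.65117791, 0.2256134 ]), 'orientation': array([-1.79993704e+02, -9.35110249e-02, -1.05123373e+02]), 'force': array([-0.271725  , -0.28144822, -0.05915076]), 'moment': array([-0.00660579,  0.01348303,  0.03611244]), 'opening': 0.08755761464897462}
scene {'camera_matrix': array([[378.22326019,   0.        , 252.54454136],
       [  0.        , 378.22326019, 185.58895184],
       [  0.        ,   0.        ,   1.        ]]), 'camera_from_world': array([[-0.39017397,  0.92070892,  0.00770433,  0.23343191],
       [ 0.79292801,  0.34025316, -0
[... 434 characters left out ...]
0178691, -0.86324852,  0.11521955],
       [ 0.10647866,  0.85668048, -0.50473839,  1.31901578],
       [ 0.        ,  0.        ,  0.        ,  1.        ]])}
wrist {'camera_matrix': array([[297.40470658,   0.        , 258.90747126],
       [  0.        , 297.40470658, 189.11677799],
       [  0.        ,   0.        ,   1.        ]]), 'tool_from_camera': array([[ 9.99999634e-01, -6.26592517e-05,  8.53183013e-04,
         5.54765713e-04],
       [-1.82843059e-04,  9.58613925e-01,  2.84709165e-01,
        -7.64499596e-02],
       [-8.35712780e-04, -2.84709217e-01,  9.58613563e-01,
        -1.59044304e-01],
       [ 0.00000000e+00,  0.00000000e+00,  0.00000000e+00,
         1.00000000e+00]])}
```

View pics/scene0.png

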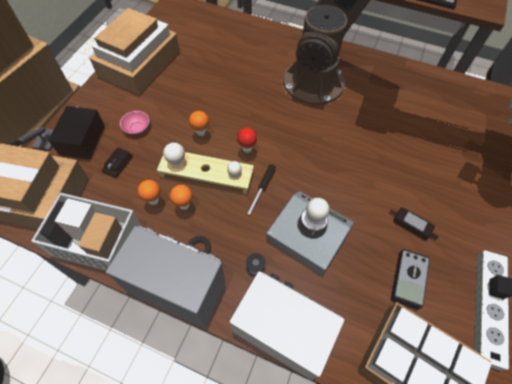

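View pics/side0.png

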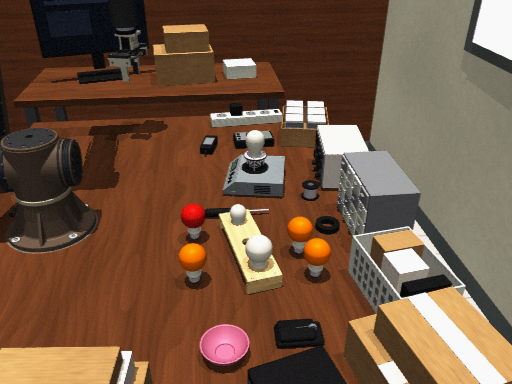

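View pics/wrist0.png

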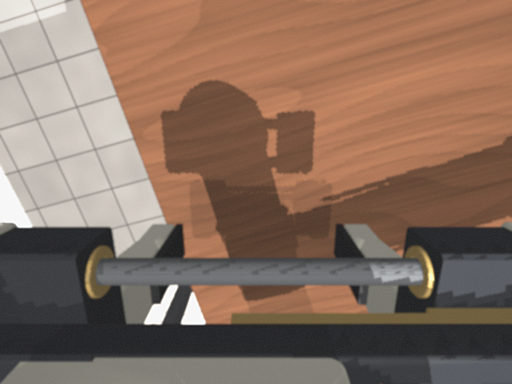

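```bash
python3 - <<'E'
from plant import ctrl, vision, nets
for n in ["pear_lamp_mid","globe_lamp_mid","small_lamp_mid","rack","tester"]:
  for c in ["scene","side"]:
    print(n,c,[(round(r['score'],2),[round(float(x),3) for x in r['location']]) for r in nets.boxes_of(n,c)])
E
```

```text
pear_lamp_mid scene [(0.55, [0.613, 0.186, 0.176])]
pear_lamp_mid side [(0.73, [0.598, 0.169, 0.155])]
globe_lamp_mid scene [(0.91, [0.698, -0.279, 0.097]), (0.84, [0.566, -0.274, 0.111]), (0.82, [0.419, -0.094, 0.089]), (0.76, [0.41, -0.266, 0.09])]
globe_lamp_mid side [(0.92, [0.688, -0.308, 0.085]), (0.82, [0.665, -0.21, 0.084]), (0.81, [0.405, -0.124, 0.084]), (0.75, [0.401, -0.297, 0.085]), (0.57, [0.553, -0.299, 0.103])]
small_lamp_mid scene [(0.68, [0.528, -0.09, 0.076])]
small_lamp_mid side [(0.83, [0.519, -0.108, 0.075])]
rack scene [(0.85, [0.549, -0.177, 0.043])]
rack side [(0.84, [0.536, -0.265, 0.04])]
tester scene [(0.63, [0.629, 0.184, 0.054])]
tester side [(0.81, [0.597, 0.133, 0.056]), (0.67, [0.456, 0.434, 0.03]), (0.39, [0.521, -0.106, 0.077])]
```

Candidates for the globe lamp in the scene picture: white ball at (174,153) in the rack; orange ones at (199,120), (148,189) and (181,195); red at (247,137). Only the white one in the rack fits. I'll confirm it in a crop and measure.

```bash
cat > h.py <<'E'
import numpy as np, cv2
from plant import ctrl, vision, nets
from scipy.optimize import least_squares
from scipy.spatial.transform import Rotation as R
def cloud(name,d,T=None):
    ci=vision.camera_info(name); K=ci['camera_matrix']
    v,u=np.mgrid[0:d.shape[0],0:d.shape[1]]
    P=np.stack([(u-K[0,2])/K[0,0]*d,(v-K[1,2])/K[1,1]*d,d],-1)
    if T is None: T=np.linalg.inv(ci['camera_from_world'])
    P=P@T[:3,:3].T+T[:3,3]; P[d<=0]=np.nan
    return P
def project(name,X):
    ci=vision.camera_info(name); T=ci['camera_from_world'];K=ci['camera_matrix']
    p=T[:3,:3]@X+T[:3,3]; return (K@p/p[2])[:2]
E
python3 - <<'E'
from h import *
for n in ("scene","side"):
    im=cv2.imread(f"pics/{n}0.png"); d=np.load(f"pics/{n}0.npy"); P=cloud(n,d)
    if n=="scene":
        cv2.imwrite("pics/crop_rack.png",cv2.resize(im[90:250,110:370],None,fx=3,fy=3,interpolation=cv2.INTER_CUBIC)[:, :790])
    # sphere fits
    for nm,c,zmin,r0 in (("globe",(0.555,-0.285),0.075,0.033),("small",(0.523,-0.1),0.065,0.0225),("pear",(0.605,0.178),0.145,0.03)):
        m=(np.hypot(P[...,0]-c[0],P[...,1]-c[1])<0.055)&(P[...,2]>zmin)
        q=P[m]
        f=lambda x:np.linalg.norm(q-x[:3],axis=1)-r0
        s=least_squares(f,[c[0],c[1],zmin+0.02],loss='soft_l1',f_scale=0.002)
        print(n,nm,len(q),s.x.round(4),np.sqrt(np.mean(s.fun**2)).round(4),"top",np.nanmax(q[:,2]).round(4))
    # rack top
    m=(P[...,2]>0.036)&(P[...,2]<0.048)&(abs(P[...,0]-0.54)<0.15)&(abs(P[...,1]+0.19)<0.2)
    col=im.astype(int); m&=(col[...,2]-col[...,0]>25)
    m=(cv2.morphologyEx(m.astype(np.uint8),cv2.MORPH_OPEN,np.ones((3,3))))
    k,l,st,ce=cv2.connectedComponentsWithStats(m); i=1+np.argmax(st[1:,4]); m=l==i
    q=P[m]; print("rack",len(q),np.median(q[:,2]).round(4), cv2.minAreaRect((q[:,:2]*1000).astype(np.float32)))
    # ring points
    m=(np.hypot(P[...,0]-.605,P[...,1]-.178)<0.05)&(P[...,2]>0.095)&(P[...,2]<0.112)
    q=P[m]; print("ring",len(q), q.min(0).round(3),q.max(0).round(3), np.median(q[:,2]))
E
```

```text
scene globe 364 [ 0.5541 -0.2829  0.0911] 0.0016 top 0.1277
scene small 172 [ 0.5202 -0.0957  0.0718] 0.0014 top 0.0965
scene pear 426 [0.5988 0.184  0.156 ] 0.0013 top 0.1879
rack 1643 0.0432 ((537.6646118164062, -189.81520080566406), (89.02266693115234, 293.791259765625), 10.101292610168457)
ring 268 [0.579 0.147 0.098] [0.635 0.221 0.111] 0.10496795881779619
side globe 595 [ 0.555  -0.2793  0.0894] 0.0014 top 0.1241
side small 195 [ 0.5209 -0.0929  0.0708] 0.0019 top 0.0951
side pear 259 [0.5993 0.1866 0.1552] 0.0023 top 0.187
rack 1565 0.0417 ((538.5826416015625, -189.03565979003906), (86.65171813964844, 293.8710632324219), 10.305025100708008)
ring 167 [0.563 0.146 0.096] [0.635 0.212 0.112] 0.10400473040373448
```

View pics/crop_rack.png

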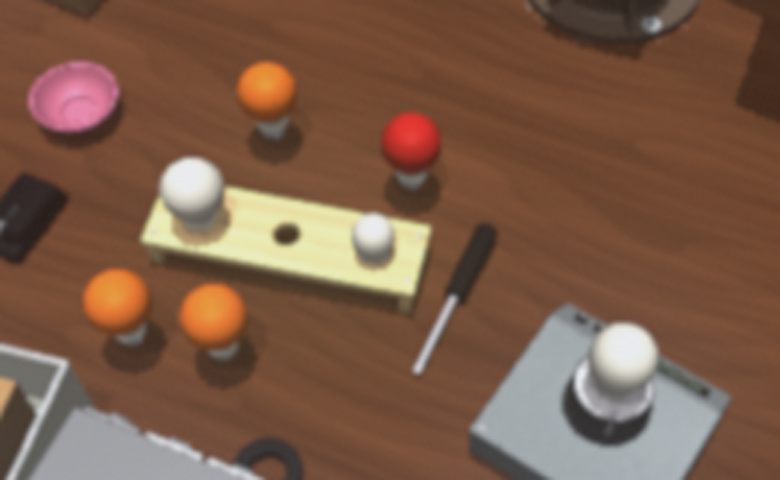

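The crop confirms it: white globe at crop (192,188), i.e. scene (174,153), in the rack's far end seat. The empty seat is in the middle at scene (205,168), the small lamp at (235,169), and the pear in the ring at (317,210). The sphere fits agree between cameras to 3 mm. Next I'll check for tall things along the route and start by turning the tool to the rack's yaw.

```bash
python3 - <<'E'
from h import *
H={}
for n in ("scene","side"):
    P=cloud(n,np.load(f"pics/{n}0.npy")).reshape(-1,3)
    P=P[np.isfinite(P[:,2])&(P[:,2]<0.5)]
    P=P[(P[:,0]>0.1)&(P[:,0]<0.95)&(abs(P[:,1])<0.8)]
    for x,y,z in P:
        k=(int(x//.05),int(y//.05)); H[k]=max(H.get(k,0),z)
print("x\\y",[j*5 for j in range(-9,15)])
for i in range(2,19): print(i*5,[int(100*H.get((i,j),-.01)) for j in range(-9,15)])
# hole from images
for n in ("scene","side"):
    im=cv2.imread(f"pics/{n}0.png"); print(n,project(n,np.array([0.538,-0.189,0.042])))
    c=project(n,np.array([0.538,-0.189,0.042])).astype(int)
    cr=cv2.resize(im[c[1]-30:c[1]+30,c[0]-30:c[0]+30],None,fx=8,fy=8,interpolation=cv2.INTER_CUBIC)
    p=project(n,np.array([0.538,-0.189,0.042]))-c+30
    cv2.drawMarker(cr,tuple(((p+.5)*8).astype(int)),(0,0,255),0,12)
    th=np.linspace(0,6.28,40)
    for t in th:
        q=project(n,np.array([0.538+.015*np.cos(t),-0.189+.015*np.sin(t),0.042]))-c+30
        cv2.circle(cr,tuple(((q+.5)*8).astype(int)),1,(255,0,0),-1)
    cv2.imwrite(f"pics/hole_{n}.png",cr)
a=cv2.imread("pics/hole_scene.png");b=cv2.imread("pics/hole_side.png");cv2.imwrite("pics/hole.png",cv2.resize(np.hstack([a,b]),None,fx=.8,fy=.8))
E
python3 -m jog '0 0 1 0 0 0 1; 0 0 1 0 0 0 1; 0 0 1 0 0 0 1; 0 0 1 0 0 0 1; 0 0 1 0 0 0 1; 0 0 1 0 0 0 1'
```

```text
x\y [-45, -40, -35, -30, -25, -20, -15, -10, -5, 0, 5, 10, 15, 20, 25, 30, 35, 40, 45, 50, 55, 60, 65, 70]
10 [0, 0, 0, 0, 0, 0, 0, 23, 26, 26, 23, 0, 0, 0, 0, 0, 0, 0, 0, 0, 33, 49, 40, 0]
15 [0, 0, 0, 0, 0, 0, 0, 0, 0, 0, 0, 0, 0, 0, 0, 0, 0, 0, 0, 33, 47, 49, 37, 30]
20 [0, 0, 0, 0, 0, 0, 0, 0, 0, 0, 0, 0, 0, 0, 0, 0, 0, 0, 0, 0, 31, 49, 48, 33]
25 [0, 0, 0, 0, 0, 0, 0, 0, 0, 0, 0, 0, 0, 0, 0, 0, 0, 0, 0, 0, 0, 0, 0, 0]
30 [0, 0, 0, 0, 0, 0, 0, 0, 1, 0, 0, 0, 0, 0, 0, 0, 0, 0, 0, 0, 0, 0, 0, 0]
35 [0, 0, 10, 11, 9, 0, 11, 10, 0, 0, 0, 0, 0, 0, 0, 0, 0, 0, 0, 0, 0, 0, 0, 0]
40 [0, 0, 9, 11, 9, 0, 10, 11, 3, 2, 0, 0, 0, 0, 0, 0, 2, 3, 3, 3, 0, 0, 0, 0]
45 [3, 0, 0, 0, 4, 4, 4, 7, 4, 3, 0, 3, 2, 0, 0, 0, 2, 3, 3, 3, 0, 1, 4, 4]
50 [0, 0, 11, 12, 4, 4, 9, 9, 4, 2, 5, 6, 5, 5, 5, 0, 0, 0, 0, 0, 0, 2, 4, 4]
55 [2, 0, 11, 12, 10, 4, 4, 4, 4, 1, 6, 15, 18, 18, 6, 0, 0, 3, 4, 3, 0, 0, 9, 8]
60 [3, 0, 4, 4, 10, 10, 0, 0, 1, 1, 6, 10, 18, 18, 6, 0, 0, 4, 5, 4, 0, 0, 8, 8]
65 [1, 0, 11, 11, 10, 11, 0, 0, 0, 0, 6, 6, 6, 6, 6, 0, 0, 3, 4, 4, 0, 0, 4, 4]
70 [0, 0, 10, 10, 9, 8, 2, 2, 0, 0, 4, 4, 0, 6, 6, 0, 0, 7, 10, 7, 7, 0, 4, 4]
75 [11, 11, 11, 11, 0, 0, 2, 2, 0, 4, 5, 12, 12, 0, 0, 0, 0, 10, 10, 10, 10, 10, 10, 4]
80 [14, 14, 13, 11, 18, 18, 18, 18, 18, 18, 13, 14, 13, 13, 14, 13, 0, 10, 10, 10, 10, 10, 10, 0]
85 [14, 14, 13, 12, 18, 18, 18, 18, 18, 18, 13, 14, 13, 13, 14, 13, 0, 10, 10, 10, 10, 10, 10, -1]
90 [11, 12, 13, 12, 18, 18, 18, 18, 18, 18, 14, 14, 14, 14, 14, 14, 0, 7, 10, 10, 10, 10, 10, -1]
scene [205.04447283 167.75327255]
side [247.60214257 241.63053633]
clock: 1.4
tool_pos: [0.176, 0.6516, 0.2266]
orientation: [180.0, 0.0, -139.7]
force: [0.1, 0.1, -0.6]
opening: 0.0877
```

View pics/hole.png

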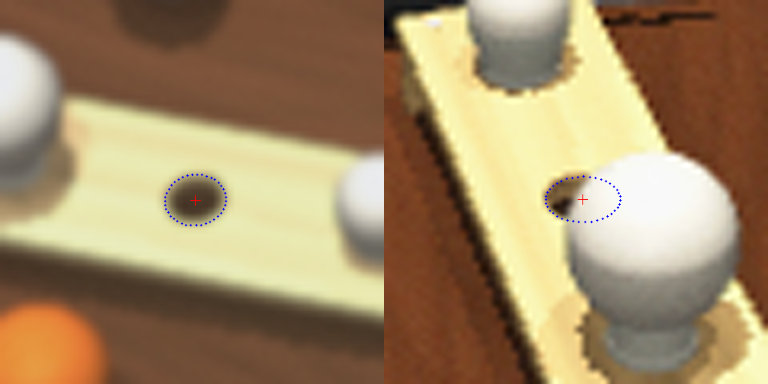

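The predicted hole outline falls on the dark hole in the scene view (205,168) and in the side view, half hidden by the globe. The route is clear below 0.18 m.

```bash
python3 -m jog '0 0 1 0 0 0 1; 0 0 1 0 0 0 1; 0 0 1 0 0 0 1; 0 0 1 0 0 0 1; 0 0 1 0 0 0 1; 0 0 0.25 0 0 0 1; 0 0 0 0 0 0 1'
cat > go.py <<'E'
import sys
from h import *
o=ctrl.get_obs(); t=np.array([float(a) for a in sys.argv[1:4]])
yaw=float(sys.argv[4]) if len(sys.argv)>4 else -169.7
Rm=R.from_euler('xyz',o['orientation'],degrees=True)
Rt=R.from_euler('xyz',[180,0,yaw],degrees=True)
print("pos",o['tool_pos'].round(4),"rpy",o['orientation'].round(2),"t",o['clock'],"F",o['force'].round(1),"op",round(o['opening'],4))
print("shift units",(Rm.inv().apply(t-o['tool_pos'])/0.04).round(2),"turn units",((Rm.inv()*Rt).as_rotvec()/0.1).round(2))
E
python3 go.py 0.599 0.185 0.245
```

```text
clock: 2.28
tool_pos: [0.176, 0.6516, 0.2266]
orientation: [180.0, 0.0, -169.5]
force: [0.2, 0.4, 0.1]
opening: 0.0879
pos [0.176  0.6516 0.2266] rpy [ 180.      0.   -169.48] t 2.275 F [0.2 0.4 0.1] op 0.0879
shift units [ -8.27 -13.4   -0.46] turn units [0.   0.   0.04]
```

```bash
python3 -m jog '0 0 0 -0.5 -0.8 -0.06 1; 0 0 0 -0.5 -0.8 -0.06 1; 0 0 0 -0.5 -0.8 -0.06 1; 0 0 0 -0.5 -0.8 -0.06 1; 0 0 0 -0.5 -0.8 -0.06 1; 0 0 0 -0.5 -0.8 -0.06 1; 0 0 0 -0.5 -0.8 -0.06 1; 0 0 0 -0.5 -0.8 -0.06 1'; python3 -m jog '0 0 0 -0.5 -0.8 0 1; 0 0 0 -0.5 -0.8 0 1; 0 0 0 -0.5 -0.8 0 1; 0 0 0 -0.5 -0.8 0 1; 0 0 0 -0.5 -0.8 0 1; 0 0 0 -0.5 -0.8 0 1; 0 0 0 -0.5 -0.8 0 1; 0 0 0 0 0 0 1'; python3 go.py 0.599 0.185 0.245
```

```text
clock: 3.28
tool_pos: [0.3804, 0.4279, 0.2461]
orientation: [180.0, 0.0, -169.5]
force: [0.7, 1.1, 0.6]
opening: 0.0876
clock: 4.28
tool_pos: [0.5591, 0.232, 0.2455]
orientation: [-180.0, -0.0, -169.6]
force: [-1.2, -0.3, 0.5]
opening: 0.0876
pos [0.5591 0.232  0.2455] rpy [-1.7997e+02 -2.0000e-02 -1.6964e+02] t 4.275 F [-1.2 -0.3  0.5] op 0.0876
shift units [-0.77 -1.34  0.01] turn units [-0.   -0.    0.01]
```

```bash
cat >> h.py <<'E'
def wrist(save=None):
    o=ctrl.get_obs(); T=np.eye(4); T[:3,:3]=R.from_euler('xyz',o['orientation'],degrees=True).as_matrix(); T[:3,3]=o['tool_pos']
    p,d=vision.snapshot("wrist"); T=T@vision.camera_info("wrist")['tool_from_camera']
    if save: cv2.imwrite(save,p[:,:,::-1])
    return p,d,T
def lampfit(P,c,z0,z1,r):  # vertical cylinder fit in band z0..z1 known radius
    m=(np.hypot(P[...,0]-c[0],P[...,1]-c[1])<0.05)&(P[...,2]>z0)&(P[...,2]<z1); q=P[m]
    s=least_squares(lambda x:np.hypot(q[:,0]-x[0],q[:,1]-x[1])-r,c,loss='soft_l1',f_scale=0.001)
    return s.x.round(4),len(q),np.sqrt(np.mean(s.fun**2)).round(4)
E
python3 - <<'E'
from h import *
p,d,T=wrist("pics/w1.png"); P=cloud("wrist",d,T)
c=(0.599,0.185)
m=(np.hypot(P[...,0]-c[0],P[...,1]-c[1])<0.05)&(P[...,2]>0.16)&(P[...,2]<.2); q=P[m]
s=least_squares(lambda x:np.linalg.norm(q-x,axis=1)-.03,[*c,.155],loss='soft_l1',f_scale=0.002); print("wrist",len(q),s.x.round(4),np.sqrt(np.mean(s.fun**2)),q[:,2].max())
print(lampfit(P,c,.142,.157,.03))
for n in ("scene","side"):
    P=cloud(n,np.load(f"pics/{n}0.npy")); print(n,lampfit(P,c,.146,.156,.03))
E
```

```text
wrist 4253 [0.5985 0.1854 0.1561] 0.0005052715523135092 0.18724962575787021
(array([0.5988, 0.1856]), 21, np.float64(0.0001))
scene (array([0.5982, 0.184 ]), 36, np.float64(0.0006))
side (array([0.5995, 0.1872]), 49, np.float64(0.0027))
```

View pics/w1.png

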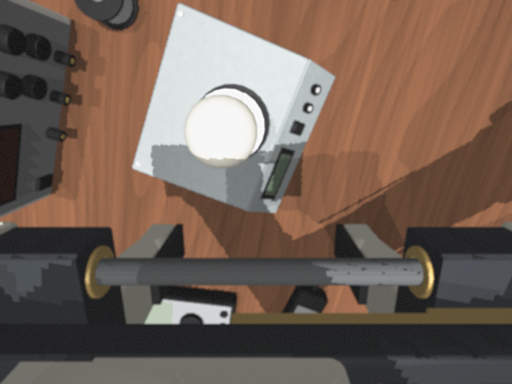

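The wrist view shows the pear lamp at (221,130) on the console. Its position (0.5986, 0.1854) agrees with the other cameras and the given height.

```bash
python3 -m jog '0 0 0 -0.39 -0.67 0 1; 0 0 0 -0.39 -0.67 0 1; 0 0 0 0 0 0 1; 0 0 0 0 0 0 1'; python3 go.py 0.5986 0.1854 0.132
```

```text
clock: 4.82
tool_pos: [0.5978, 0.1874, 0.2458]
orientation: [180.0, -0.0, -169.5]
force: [0.2, 0.2, 0.2]
opening: 0.0877
pos [0.5978 0.1874 0.2458] rpy [ 179.99   -0.   -169.53] t 4.825 F [0.2 0.2 0.2] op 0.0877
shift units [-0.01 -0.05  2.84] turn units [ 0.   -0.    0.03]
```

```bash
python3 -m jog '0 0 0 -0.01 -0.05 0.5 1; 0 0 0 0 0 0.6 1; 0 0 0 0 0 0.6 1; 0 0 0 0 0 0.6 1; 0 0 0 0 0 0.34 1; 0 0 0 0 0 0.2 1; 0 0 0 0 0 0 1;0 0 0 0 0 0 1'; python3 go.py 0.5986 0.1854 0.132; python3 -c "
from h import *
p,d=vision.snapshot('side');cv2.imwrite('pics/s1.png',cv2.resize(p[90:220,190:320,::-1],None,fx=4,fy=4))"
```

```text
clock: 5.82
tool_pos: [0.5995, 0.1852, 0.133]
orientation: [180.0, 0.1, -169.6]
force: [0.1, -0.0, 0.8]
opening: 0.0875
pos [0.5995 0.1852 0.133 ] rpy [ 1.7998e+02  7.0000e-02 -1.6956e+02] t 5.825 F [ 0.1 -0.   0.8] op 0.0875
shift units [0.02 0.01 0.03] turn units [0.   0.01 0.02]
```

View pics/s1.png

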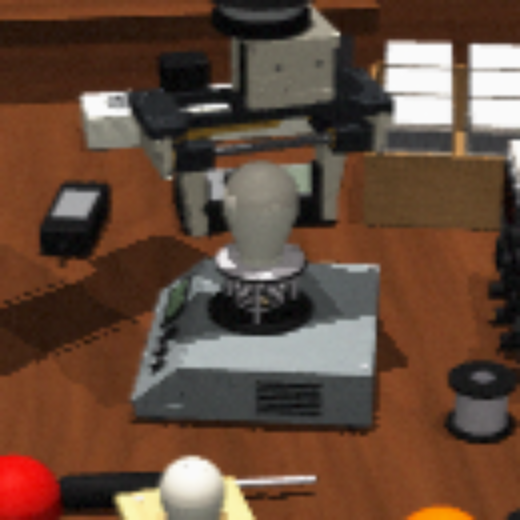

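The fingers straddle the pear at (262,210), well clear of the pins. I'm closing them now.

```bash
python3 -m jog '0 0 0 0 0 0 -1; 0 0 0 0 0 0 -1; 0 0 0 0 0 0 -1; 0 0 0 0 0 0 -1; 0 0 0 0 0 0 -1; 0 0 0 0 0 0 -1'; python3 go.py 0.5986 0.1854 0.235
```

```text
clock: 6.62
tool_pos: [0.5991, 0.1849, 0.1322]
orientation: [-180.0, 0.0, -169.6]
force: [-0.1, -0.0, 1.3]
opening: 0.059
pos [0.5991 0.1849 0.1322] rpy [-180.      0.   -169.57] t 6.625 F [-0.1 -0.   1.3] op 0.059
shift units [ 0.01  0.02 -2.57] turn units [-0.    0.    0.02]
```

```bash
python3 -m jog '0 0 0 0 0 -0.15 -1; 0 0 0 0 0 -0.25 -1; 0 0 0 0 0 -0.35 -1; 0 0 0 0 0 -0.5 -1; 0 0 0 0 0 -0.5 -1; 0 0 0 0 0 -0.5 -1; 0 0 0 0 0 -0.3 -1; 0 0 0 0 0 0 -1'; python3 go.py 0.538 -0.189 0.235; python3 -c "
from h import *
p,d=vision.snapshot('side');cv2.imwrite('pics/s2.png',cv2.resize(p[60:220,170:330,::-1],None,fx=4,fy=4))
np.save('pics/s2.npy',d)
P=cloud('side',d);
p,d=vision.snapshot('scene');np.save('pics/c2.npy',d)"
```

```text
clock: 7.62
tool_pos: [0.5995, 0.1852, 0.2355]
orientation: [180.0, 0.1, -169.6]
force: [0.4, 0.6, -1.7]
opening: 0.059
pos [0.5995 0.1852 0.2355] rpy [ 1.7995e+02  1.2000e-01 -1.6957e+02] t 7.625 F [ 0.4  0.6 -1.7] op 0.059
shift units [ 3.21 -8.92 -0.  ] turn units [0.01 0.02 0.02]
```

View pics/s2.png

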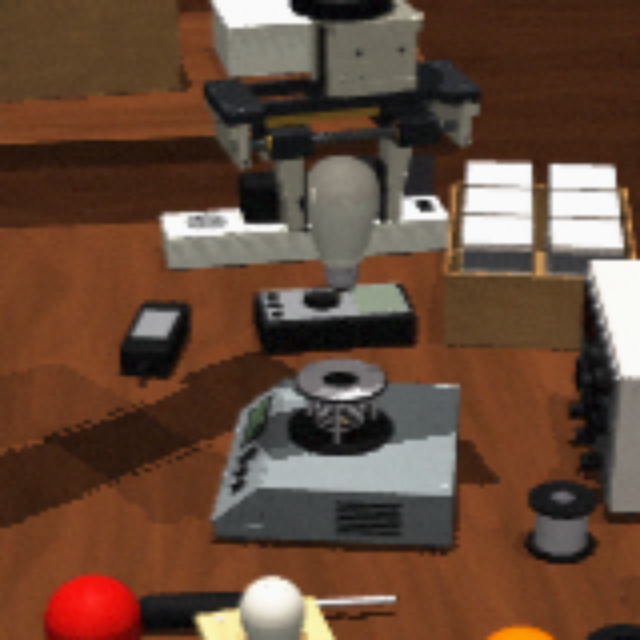

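The pear is out of the ring and upright between the fingers at (343,215); the ring below is empty. I'm carrying it most of the way, then I'll look at the seat with the wrist camera.

```bash
python3 -m jog '0 0 0 0.2 -0.4 0 -1; 0 0 0 0.4 -0.8 0 -1; 0 0 0 0.45 -0.9 0 -1; 0 0 0 0.45 -0.9 0 -1; 0 0 0 0.45 -0.9 0 -1; 0 0 0 0.45 -0.9 0 -1; 0 0 0 0.45 -0.9 0 -1; 0 0 0 0.36 -0.8 0 -1'; python3 -m jog '0 0 0 0 -0.5 0 -1;0 0 0 0 -0.2 0 -1; 0 0 0 0 0 0 -1; 0 0 0 0 0 0 -1'
python3 - <<'E'
from h import *
p,d,T=wrist("pics/w2.png"); np.savez("pics/w2.npz",d=d,T=T)
P=cloud("wrist",d,T)
S=np.array([0.538,-0.189,0.042])
q=np.linalg.inv(T)@[*S,1]; K=vision.camera_info("wrist")['camera_matrix']; print("predicted px",(K@q[:3]/q[2])[:2])
E
python3 go.py 0.538 -0.189 0.235
```

```text
clock: 8.72
tool_pos: [0.5183, -0.0959, 0.2337]
orientation: [180.0, -0.1, -169.6]
force: [0.8, -0.4, -0.9]
opening: 0.0586
clock: 9.22
tool_pos: [0.5248, -0.1212, 0.2339]
orientation: [180.0, -0.0, -169.6]
force: [0.4, 0.6, -0.1]
opening: 0.0588
predicted px [257.40835618 108.50026359]
pos [ 0.5249 -0.121   0.234 ] rpy [ 1.7999e+02 -1.0000e-02 -1.6954e+02] t 9.275 F [ 0.4  0.1 -0.9] op 0.0587
shift units [-0.01 -1.73 -0.02] turn units [ 0.   -0.    0.03]
```

View pics/w2.png

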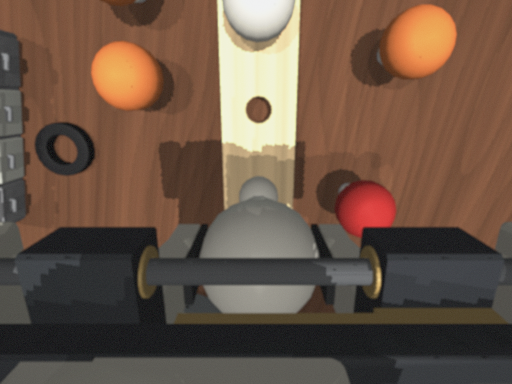

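The wrist view shows the hole at (258,109), right where it was predicted. Its centroid and the held lamp's axis come next.

```bash
python3 - <<'E'
from h import *
im=cv2.imread("pics/w2.png"); z=np.load("pics/w2.npz"); d,T=z['d'],z['T']; P=cloud("wrist",d,T)
K=vision.camera_info("wrist")['camera_matrix']
roi=im[90:130,238:280].astype(int); m=(roi[...,2]<150).astype(np.uint8)
k,l,st,ce=cv2.connectedComponentsWithStats(m); i=1+np.argmax(st[1:,4]); 
cnt,_=cv2.findContours((l==i).astype(np.uint8),0,cv2.CHAIN_APPROX_NONE); e=cv2.minEnclosingCircle(cnt[0]); print(st[i],ce[i]+[238,90],e, cv2.fitEllipse(cnt[0]))
def hit(px,zw):
    r=T[:3,:3]@np.linalg.solve(K,[*px,1]); return T[:3,3]+r*(zw-T[2,3])/r[2]
print("hole",hit(ce[i]+[238,90],0.042).round(4))
rk=P[...,2][95:125,225:245]; print("rack z",np.nanmedian(rk))
# held lamp in tool frame
Tt=np.linalg.inv(vision.camera_info("wrist")['tool_from_camera'])
Q=cloud("wrist",d,vision.camera_info("wrist")['tool_from_camera'])
m=(np.hypot(Q[...,0],Q[...,1])<.045)&(Q[...,2]>-.065)&(Q[...,2]<-0.02); v,u=np.nonzero(m)
ok=(im[v,u].min(1)>60); q=Q[m]; 
s=least_squares(lambda x:np.linalg.norm(q-x,axis=1)-.03,[0,0,-.025],loss='soft_l1',f_scale=0.001); print(len(q),s.x.round(4),np.sqrt(np.mean(s.fun**2)))
cap=(np.hypot(Q[...,0],Q[...,1])<.03)&(Q[...,2]>0.02)&(Q[...,2]<0.06); q=Q[cap]; print("cap",len(q),q.mean(0) if len(q) else 0, q.min(0),q.max(0))
E
```

```text
[  9   7  24  26 493] [258.37728195 109.26572008] ((20.5, 19.299999237060547), 12.788374900817871) ((20.38260269165039, 19.262062072753906), (23.47098731994629, 24.91642189025879), 177.827880859375)
hole [ 0.5368 -0.1884  0.042 ]
rack z 0.043013899350948265
10474 [ 0.0005  0.0006 -0.0242] 0.006431684607373216
cap 43 [ 0.00088499 -0.01586167  0.02849485] [-0.00641732 -0.01728855  0.02321671] [ 0.009387   -0.01150539  0.04544441]
```

```bash
python3 -m jog '0 0 0 0 -0.5 0 -1; 0 0 0 0 -0.7 0 -1; 0 0 0 0 -0.5 0 -1; 0 0 0 0 0 0.6 -1; 0 0 0 0 0 0.8 -1; 0 0 0 0 0 0.8 -1; 0 0 0 0 0 0.7 -1; 0 0 0 0 0 0 -1'; python3 -m jog '0 0 0 0 0 0 -1; 0 0 0 0 0 0 -1'; python3 go.py 0.5372 -0.1888 0.11;  python3 -c "
from h import *
p,d=vision.snapshot('side');a=cv2.resize(p[180:280,200:300,::-1],None,fx=4,fy=4)
p,d=vision.snapshot('scene');b=cv2.resize(p[110:210,155:255,::-1],None,fx=4,fy=4);cv2.imwrite('pics/s3.png',np.hstack([a,b]))
wrist('pics/w3.png')"
```

```text
clock: 10.28
tool_pos: [0.5358, -0.1882, 0.1162]
orientation: [179.9, -0.3, -169.6]
force: [0.4, -0.3, 0.2]
opening: 0.0583
clock: 10.52
tool_pos: [0.5382, -0.1885, 0.1196]
orientation: [-180.0, 0.1, -169.6]
force: [-0.0, 0.2, -0.6]
opening: 0.0592
pos [ 0.5382 -0.1885  0.1196] rpy [-1.7996e+02  1.3000e-01 -1.6956e+02] t 10.525 F [-0.   0.2 -0.6] op 0.0592
shift units [ 0.03 -0.    0.24] turn units [-0.01  0.02  0.03]
```

View pics/s3.png

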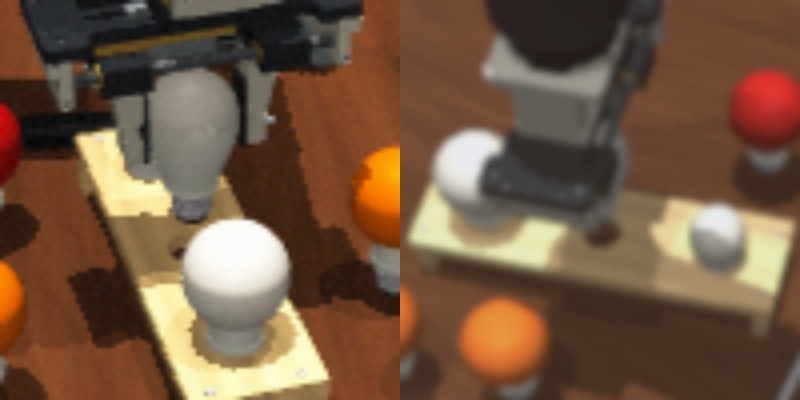

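View pics/w3.png

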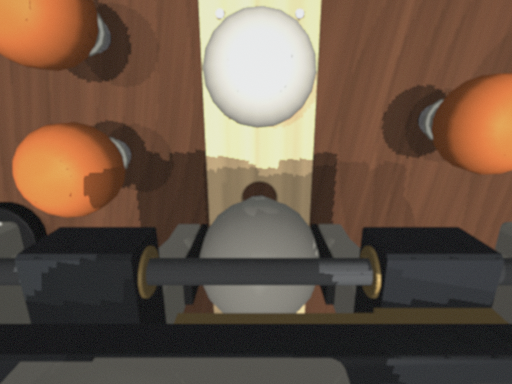

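The tip sits above the hole in all views: lamp axis and hole both at column ~259 in the wrist view. I'm lowering gently and watching the force.

```bash
python3 -m jog '0 0 0 0.02 0 0.24 -1; 0 0 0 0 0 0.25 -1; 0 0 0 0 0 0.25 -1; 0 0 0 0 0 0.1 -1; 0 0 0 0 0 0 -1'; python3 go.py 0.5372 -0.1888 0.070
```

```text
clock: 11.3
tool_pos: [0.5362, -0.1886, 0.084]
orientation: [180.0, -0.1, -169.6]
force: [0.1, 0.3, -1.6]
opening: 0.059
pos [ 0.5362 -0.1886  0.084 ] rpy [ 1.7999e+02 -6.0000e-02 -1.6957e+02] t 11.3 F [ 0.1  0.3 -1.6] op 0.059
shift units [-0.02 -0.01  0.35] turn units [ 0.   -0.01  0.02]
```

```bash
python3 -m jog '0 0 0 0 0 0.12 -1; 0 0 0 0 0 0.1 -1; 0 0 0 0 0 0.05 -1; 0 0 0 0 0 0 -1; 0 0 0 0 0 0 -1'; python3 go.py 0.5372 -0.1888 0.070
```

```text
clock: 11.92
tool_pos: [0.5366, -0.1886, 0.0739]
orientation: [-180.0, 0.0, -169.6]
force: [-0.1, 0.5, -0.4]
opening: 0.0591
pos [ 0.5366 -0.1886  0.0739] rpy [-1.7999e+02  1.0000e-02 -1.6957e+02] t 11.925 F [-0.1  0.5 -0.4] op 0.0591
shift units [-0.02 -0.01  0.1 ] turn units [-0.    0.    0.02]
```

```bash
python3 -m jog '0 0 0 0 0 0.05 -1; 0 0 0 0 0 0.03 -1; 0 0 0 0 0 0 -1; 0 0 0 0 0 0 -1'; python3 go.py 0.5372 -0.1888 0.070;python3 -m jog '0 0 0 0 0 0.03 -1; 0 0 0 0 0 0 -1; 0 0 0 0 0 0 -1'
```

```text
clock: 12.42
tool_pos: [0.5365, -0.1886, 0.0706]
orientation: [-180.0, -0.0, -169.6]
force: [-0.2, 0.8, -0.4]
opening: 0.0589
pos [ 0.5365 -0.1886  0.0706] rpy [-180.     -0.   -169.57] t 12.425 F [-0.2  0.8 -0.4] op 0.0589
shift units [-0.02 -0.01  0.01] turn units [-0.   -0.    0.02]
clock: 12.8
tool_pos: [0.5367, -0.1887, 0.0702]
orientation: [-180.0, 0.0, -169.6]
force: [-1.7, 1.2, 5.1]
opening: 0.0589
```

Contact came at the expected seated height (+5 N), so I'm releasing and retreating upward.

```bash
python3 -m jog '0 0 0 0 0 0 1; 0 0 0 0 0 0 1; 0 0 0 0 0 0 1; 0 0 0 0 0 0 1; 0 0 0 0 0 0 1; 0 0 0 0 0 0 1'; python3 -c "
from h import *
p,d=vision.snapshot('side');a=cv2.resize(p[160:290,190:320,::-1],None,fx=4,fy=4);cv2.imwrite('pics/s4.png',a)"
```

```text
clock: 13.55
tool_pos: [0.5364, -0.1886, 0.0693]
orientation: [180.0, -0.0, -169.6]
force: [-0.1, -0.0, 0.2]
opening: 0.0874
```

View pics/s4.png

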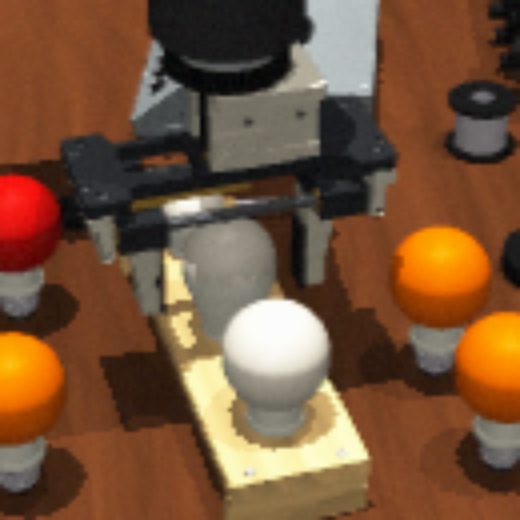

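The pear stands upright in the middle seat at (230,280), next to the globe at (275,345). Lifting off now, then a look at the globe.

```bash
python3 -m jog '0 0 0 0 0 -0.2 1; 0 0 0 0 0 -0.5 1; 0 0 0 0 0 -0.7 1; 0 0 0 0 0 -0.8 1; 0 0 0 0 0 -0.8 1; 0 0 0 0 0 -0.6 1; 0 0 0 0 -0.4 -0.2 1; 0 0 0 0 -0.3 0 1'; python3 -m jog '0 0 0 0 0 0 1; 0 0 0 0 0 0 1';python3 - <<'E'
from h import *
p,d,T=wrist("pics/w4.png"); P=cloud("wrist",d,T)
for nm,c,z,r,zl in (("globe",(0.5545,-.282),.09,.033,.085),("pear",(.537,-.1885),.093,.03,.095)):
    m=(np.hypot(P[...,0]-c[0],P[...,1]-c[1])<0.04)&(P[...,2]>zl)&(P[...,2]<.14); q=P[m]
    s=least_squares(lambda x:np.linalg.norm(q-x,axis=1)-r,[*c,z],loss='soft_l1',f_scale=0.001); print(nm,len(q),s.x.round(4),np.sqrt(np.mean(s.fun**2)).round(4),np.percentile(q[:,2],99))
for n in ("scene","side"):
    p,d=vision.snapshot(n); P=cloud(n,d); cv2.imwrite(f"pics/{n}4.png",p[:,:,::-1])
    for nm,c,z,r,zl in (("pear",(.537,-.1885),.093,.03,.08),):
        m=(np.hypot(P[...,0]-c[0],P[...,1]-c[1])<0.045)&(P[...,2]>zl)&(P[...,2]<.14); q=P[m]
        s=least_squares(lambda x:np.linalg.norm(q-x,axis=1)-r,[*c,z],loss='soft_l1',f_scale=0.001); print(n,nm,len(q),s.x.round(4),np.sqrt(np.mean(s.fun**2)).round(4),q[:,2].max())
E
python3 go.py 0.5545 -0.282 0.195
```

```text
clock: 14.6
tool_pos: [0.5418, -0.2171, 0.2217]
orientation: [-180.0, 0.1, -169.6]
force: [0.3, -0.0, -0.3]
opening: 0.0875
clock: 14.85
tool_pos: [0.5409, -0.2163, 0.2201]
orientation: [180.0, -0.1, -169.6]
force: [0.7, -0.4, -1.0]
opening: 0.0876
globe 3935 [ 0.5543 -0.281   0.0904] 0.0005 0.12348302939492681
pear 2676 [ 0.536  -0.188   0.0941] 0.0005 0.1240878244871509
scene pear 322 [ 0.5363 -0.1897  0.0946] 0.0015 0.12651085508697613
side pear 441 [ 0.5367 -0.187   0.0929] 0.0016 0.124552243501306
pos [ 0.5413 -0.216   0.2208] rpy [ 1.7998e+02 -5.0000e-02 -1.6956e+02] t 15.0 F [-0.2  0.2  0.9] op 0.0877
shift units [-0.03 -1.68  0.65] turn units [ 0.   -0.01  0.02]
```

View pics/w4.png

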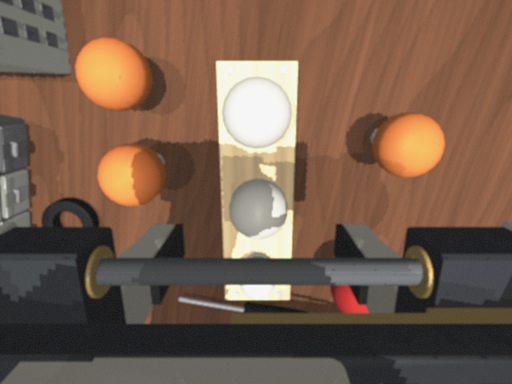

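The pear is seated upright in the free seat, with its top at about 0.124 m against 0.123 expected. The white globe is at wrist (257,112) and world (0.5543, -0.2812). I'll go above it.

```bash
python3 -m jog '0 0 0 -0.01 -0.5 0 1; 0 0 0 -0.01 -0.7 0 1; 0 0 0 0 -0.46 0 1; 0 0 0 0 0 0.4 1; 0 0 0 0 0 0.3 1; 0 0 0 0 0 0 1; 0 0 0 0 0 0 1'; python3 go.py 0.5545 -0.2813 0.071
```

```text
clock: 15.88
tool_pos: [0.5545, -0.2809, 0.1936]
orientation: [-180.0, 0.0, -169.5]
force: [0.7, -0.2, -0.3]
opening: 0.0878
pos [ 0.5545 -0.2809  0.1936] rpy [-1.7999e+02  1.0000e-02 -1.6952e+02] t 15.875 F [ 0.7 -0.2 -0.3] op 0.0878
shift units [ 0.   -0.01  3.07] turn units [-0.    0.    0.03]
```

```bash
python3 -m jog '0 0 0 0 -0.01 0.5 1; 0 0 0 0 0 0.6 1; 0 0 0 0 0 0.6 1; 0 0 0 0 0 0.6 1; 0 0 0 0 0 0.4 1; 0 0 0 0 0 0.3 1; 0 0 0 0 0 0.07 1; 0 0 0 0 0 0 1'; python3 -m jog '0 0 0 0 0 0 1'; python3 go.py 0.5545 -0.2813 0.071;python3 -c "
from h import *
p,d=vision.snapshot('side');a=cv2.resize(p[180:300,190:320,::-1],None,fx=4,fy=4);cv2.imwrite('pics/s5.png',a)"
```

```text
clock: 16.88
tool_pos: [0.5548, -0.2818, 0.071]
orientation: [-180.0, 0.0, -169.6]
force: [-0.2, 0.1, 0.2]
opening: 0.0879
clock: 17.0
tool_pos: [0.5549, -0.2819, 0.0713]
orientation: [-180.0, 0.1, -169.6]
force: [-0.7, 0.1, -0.0]
opening: 0.0876
pos [ 0.5549 -0.2819  0.0713] rpy [-1.7997e+02  6.0000e-02 -1.6957e+02] t 17.0 F [-0.7  0.1 -0. ] op 0.0876
shift units [0.01 0.02 0.01] turn units [-0.01  0.01  0.02]
```

View pics/s5.png

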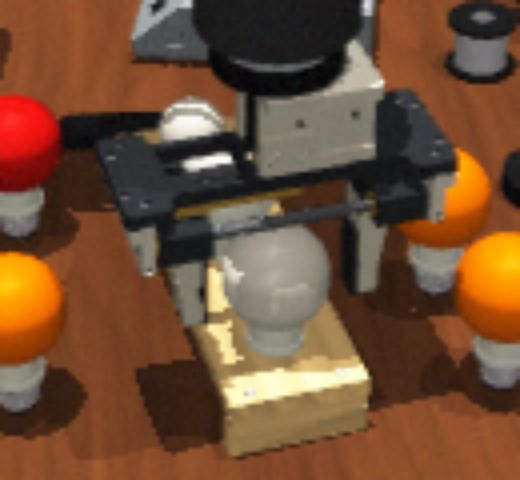

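The fingers straddle the white globe at (275,285), clear of the orange lamps. Closing, then lifting straight up.

```bash
python3 -m jog '0 0 0 0 0 0 -1; 0 0 0 0 0 0 -1; 0 0 0 0 0 0 -1; 0 0 0 0 0 0 -1; 0 0 0 0 0 0 -1; 0 0 0 0 0 0 -1'; python3 go.py 0.5545 -0.2813 0.071; python3 -m jog '0 0 0 0 0 -0.15 -1; 0 0 0 0 0 -0.25 -1; 0 0 0 0 0 -0.4 -1; 0 0 0 0 0 -0.7 -1; 0 0 0 0 0 -0.9 -1; 0 0 0 0 0 -0.9 -1; 0 0 0 0 0 -0.6 -1; 0 0 0 0 0 -0.2 -1';python3 go.py 0.599 0.185 0.235
```

```text
clock: 17.8
tool_pos: [0.5545, -0.2817, 0.0707]
orientation: [-180.0, 0.0, -169.6]
force: [-0.2, 0.3, 1.7]
opening: 0.0638
pos [ 0.5545 -0.2817  0.0707] rpy [-1.7999e+02  1.0000e-02 -1.6957e+02] t 17.8 F [-0.2  0.3  1.7] op 0.0638
shift units [-0.    0.01 -0.01] turn units [-0.    0.    0.02]
clock: 18.8
tool_pos: [0.5551, -0.2819, 0.2374]
orientation: [-179.9, 0.2, -169.6]
force: [0.4, -0.5, -1.0]
opening: 0.0632
pos [ 0.5551 -0.2819  0.2374] rpy [-179.91    0.21 -169.57] t 18.8 F [ 0.4 -0.5 -1. ] op 0.0632
shift units [-3.19 11.28  0.05] turn units [-0.02  0.04  0.02]
```

Gripped (63.8 mm) and lifted. I'll carry it slightly past the ring, so the wrist camera can look at the empty bore.

```bash
python3 -m jog '0 0 0 -0.1 0.4 0 -1; 0 0 0 -0.2 0.8 0 -1; 0 0 0 -0.23 0.9 0 -1; 0 0 0 -0.23 0.9 0 -1; 0 0 0 -0.23 0.9 0 -1; 0 0 0 -0.23 0.9 0 -1; 0 0 0 -0.23 0.9 0 -1; 0 0 0 -0.23 0.9 0 -1'; python3 -m jog '0 0 0 -0.23 0.9 0 -1; 0 0 0 -0.23 0.9 0 -1; 0 0 0 -0.23 0.9 0 -1; 0 0 0 -0.23 0.9 0 -1; 0 0 0 -0.23 0.9 0 -1; 0 0 0 -0.23 0.9 0 -1; 0 0 0 -0.23 0.8 0 -1; 0 0 0 -0.1 0.3 0 -1'; python3 -m jog '0 0 0 -0.05 0.1 0 -1; 0 0 0 0 0 0 -1;0 0 0 0 0 0 -1'
python3 - <<'E'
from h import *
p,d,T=wrist("pics/w5.png"); np.savez("pics/w5.npz",d=d,T=T)
q=np.linalg.inv(T)@[.599,.185,.104,1]; K=vision.camera_info("wrist")['camera_matrix']; print("predicted px",(K@q[:3]/q[2])[:2])
p,d=vision.snapshot('scene'); cv2.imwrite("pics/scene5.png",p[:,:,::-1]); np.save("pics/scene5.npy",d)
E
python3 go.py 0.599 0.185 0.235
```

```text
clock: 19.8
tool_pos: [0.5717, -0.0081, 0.2334]
orientation: [180.0, -0.1, -169.6]
force: [0.4, -0.1, -0.8]
opening: 0.0637
clock: 20.8
tool_pos: [0.5918, 0.2602, 0.2329]
orientation: [-180.0, -0.1, -169.5]
force: [-1.3, -0.2, -1.8]
opening: 0.0639
clock: 21.18
tool_pos: [0.5941, 0.2616, 0.2346]
orientation: [-180.0, -0.0, -169.6]
force: [0.6, -0.6, -1.1]
opening: 0.0635
predicted px [267.5575153  102.21843746]
pos [0.5942 0.2617 0.2348] rpy [ 1.7999e+02  1.0000e-02 -1.6962e+02] t 21.275 F [ 0.3 -0.4 -1.9] op 0.0636
shift units [ 0.23 -1.91 -0.01] turn units [0.   0.   0.01]
```

View pics/w5.png

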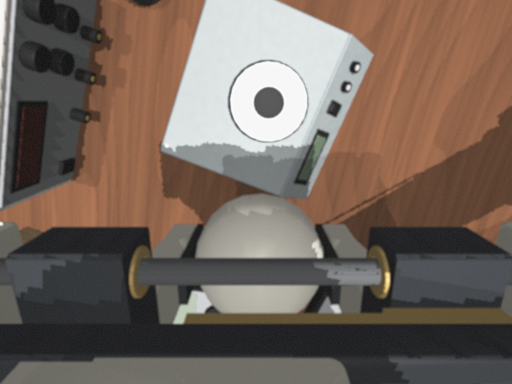

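```bash
python3 - <<'E'
from h import *
im=cv2.imread("pics/w5.png"); z=np.load("pics/w5.npz"); d,T=z['d'],z['T']; P=cloud("wrist",d,T)
K=vision.camera_info("wrist")['camera_matrix']
def hit(px,zw):
    r=T[:3,:3]@np.linalg.solve(K,[*px,1]); return T[:3,3]+r*(zw-T[2,3])/r[2]
roi=im[80:125,245:292].astype(int).mean(2); m=(roi<150).astype(np.uint8)
k,l,st,ce=cv2.connectedComponentsWithStats(m); i=1+np.argmax(st[1:,4]); print(st[i],ce[i]+[245,80],hit(ce[i]+[245,80],.104).round(4))
m=(abs(P[...,2]-.105)<.005)&(np.hypot(P[...,0]-.599,P[...,1]-.185)<.045)
v,u=np.nonzero(m); print("ringz",np.median(P[...,2][m]),"n",m.sum())
c,r=cv2.minEnclosingCircle(np.stack([u,v],1).astype(np.float32)); print("ring outer",c,r,hit(c,.104).round(4))
q=P[m]; print("extent mid",((q.min(0)+q.max(0))/2).round(4),(q.max(0)-q.min(0)).round(4))
Q=cloud("wrist",d,vision.camera_info("wrist")['tool_from_camera'])
m=(np.hypot(Q[...,0],Q[...,1])<.036)&(Q[...,2]>-.055)&(Q[...,2]<0.0)&(im.min(2)>70)
v,u=np.nonzero(m); k=(v<255)&(v>195)&(u>200)&(u<318); q=Q[v[k],u[k]]
s=least_squares(lambda x:np.linalg.norm(q-x,axis=1)-.033,[0,0,-.019],loss='soft_l1',f_scale=0.001); print("globe in tool",len(q),s.x.round(4),np.sqrt(np.mean(s.fun**2)).round(4))
E
```

```text
[  9   7  30  31 708] [268.29237288 102.15960452] [0.5983 0.1848 0.104 ]
ringz 0.10470684106930389 n 5089
ring outer (267.19476318359375, 101.07855987548828) 41.202701568603516 [0.5995 0.1841 0.104 ]
extent mid [0.5985 0.1855 0.1049] [0.0744 0.0743 0.0095]
globe in tool 5754 [ 0.0006  0.0012 -0.0204] 0.0005
```

The bore is at wrist (268,102), i.e. world (0.5984, 0.185), with the ring at z ≈ 0.104. The globe in hand sits within ~1 mm of the tool axis, so I'm aiming the TCP at (0.599, 0.1845).

```bash
python3 -m jog '0 0 0 0.11 -0.5 0 -1; 0 0 0 0.1 -0.8 0 -1; 0 0 0 0.02 -0.5 0 -1; 0 0 0 0 -0.12 0 -1; 0 0 0 0 0 0.5 -1; 0 0 0 0 0 0.5 -1; 0 0 0 0 0 0.2 -1; 0 0 0 0 0 0 -1'; python3 -m jog '0 0 0 0 0 0 -1; 0 0 0 0 0 0 -1'; python3 go.py 0.599 0.1845 0.155;python3 -c "
from h import *
p,d=vision.snapshot('side');a=cv2.resize(p[100:200,205:305,::-1],None,fx=4,fy=4)
p,d=vision.snapshot('scene');b=cv2.resize(p[160:260,265:365,::-1],None,fx=4,fy=4);cv2.imwrite('pics/s6.png',np.hstack([a,b]))"
```

```text
clock: 22.28
tool_pos: [0.599, 0.1853, 0.1863]
orientation: [-180.0, -0.0, -169.6]
force: [-0.3, -0.4, -0.8]
opening: 0.0635
clock: 22.52
tool_pos: [0.5994, 0.1856, 0.1874]
orientation: [180.0, 0.1, -169.6]
force: [-0.6, -0.0, -1.0]
opening: 0.0634
pos [0.5994 0.1856 0.1874] rpy [ 1.7998e+02  7.0000e-02 -1.6956e+02] t 22.525 F [-0.6 -0.  -1. ] op 0.0634
shift units [ 0.02 -0.02  0.81] turn units [0.   0.01 0.02]
```

View pics/s6.png

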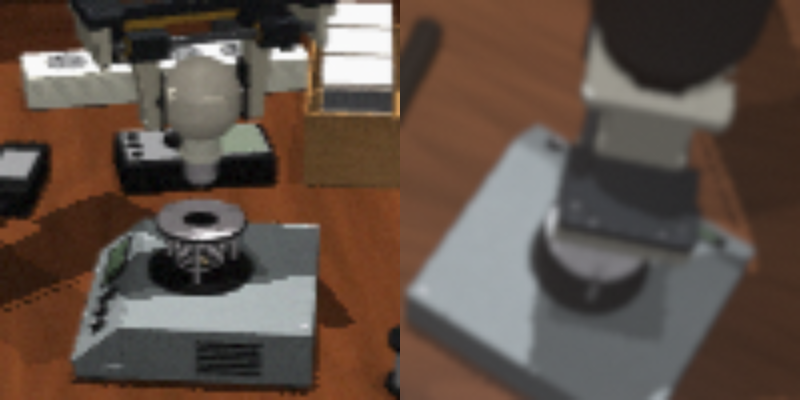

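The globe hangs above the bore in the side view (cap at 201,175; bore at 200,218). A slight -y correction, then I lower it.

```bash
python3 -m jog '0 0 0 0.01 -0.02 0.2 -1; 0 0 0 0 0 0.25 -1; 0 0 0 0 0 0.2 -1; 0 0 0 0 0 0.2 -1; 0 0 0 0 0 0 -1; 0 0 0 0 0 0 -1'; python3 go.py 0.599 0.1845 0.1327
```

```text
clock: 23.38
tool_pos: [0.5989, 0.1845, 0.1527]
orientation: [-180.0, 0.0, -169.6]
force: [0.3, -1.2, -1.6]
opening: 0.0636
pos [0.5989 0.1845 0.1527] rpy [-1.8000e+02  1.0000e-02 -1.6957e+02] t 23.375 F [ 0.3 -1.2 -1.6] op 0.0636
shift units [-0.   0.   0.5] turn units [-0.    0.    0.02]
```

```bash
python3 -m jog '0 0 0 0 0 0.15 -1; 0 0 0 0 0 0.15 -1; 0 0 0 0 0 0.12 -1; 0 0 0 0 0 0 -1; 0 0 0 0 0 0 -1'; python3 go.py 0.599 0.1845 0.1327;python3 -m jog '0 0 0 0 0 0.05 -1; 0 0 0 0 0 0.05 -1; 0 0 0 0 0 0 -1; 0 0 0 0 0 0 -1'; python3 go.py 0.599 0.1845 0.1207
```

```text
clock: 24.0
tool_pos: [0.5989, 0.1845, 0.1359]
orientation: [-180.0, 0.0, -169.6]
force: [-0.2, 0.5, -0.9]
opening: 0.0641
pos [0.5989 0.1845 0.1359] rpy [-1.8000e+02  1.0000e-02 -1.6957e+02] t 24.0 F [-0.2  0.5 -0.9] op 0.0641
shift units [-0.    0.    0.08] turn units [-0.    0.    0.02]
clock: 24.5
tool_pos: [0.5989, 0.1845, 0.132]
orientation: [180.0, 0.0, -169.6]
force: [-0.6, -0.3, 0.9]
opening: 0.0638
pos [0.5989 0.1845 0.132 ] rpy [ 1.8000e+02  2.0000e-02 -1.6957e+02] t 24.5 F [-0.6 -0.3  0.9] op 0.0638
shift units [-0.   -0.    0.28] turn units [0.   0.   0.02]
```

```bash
python3 -m jog '0 0 0 0 0 0.05 -1; 0 0 0 0 0 0.05 -1; 0 0 0 0 0 0 -1; 0 0 0 0 0 0 -1';  python3 -m jog '0 0 0 0 0 0.05 -1; 0 0 0 0 0 0.05 -1; 0 0 0 0 0 0 -1; 0 0 0 0 0 0 -1'; python3 go.py 0.599 0.1845 0.1207
```

```text
clock: 25.0
tool_pos: [0.5989, 0.1845, 0.128]
orientation: [180.0, 0.0, -169.6]
force: [-0.7, -0.2, 4.4]
opening: 0.0635
clock: 25.5
tool_pos: [0.5989, 0.1845, 0.124]
orientation: [180.0, 0.0, -169.6]
force: [-1.0, -0.6, 5.1]
opening: 0.0638
pos [0.5989 0.1845 0.124 ] rpy [ 1.8000e+02  2.0000e-02 -1.6957e+02] t 25.5 F [-1.  -0.6  5.1] op 0.0638
shift units [-0.    0.    0.08] turn units [0.   0.   0.02]
```

```bash
python3 -m jog '0 0 0 0 0 0.05 -1; 0 0 0 0 0 0 -1; 0 0 0 0 0 0 -1';  python3 -m jog '0 0 0 0 0 0.03 -1; 0 0 0 0 0 0 -1; 0 0 0 0 0 0 -1';python3 -m jog '0 0 0 0 0 0.02 -1; 0 0 0 0 0 0 -1; 0 0 0 0 0 0 -1'
```

```text
clock: 25.88
tool_pos: [0.5989, 0.1845, 0.1221]
orientation: [180.0, 0.0, -169.6]
force: [-2.2, -0.0, 6.0]
opening: 0.0639
clock: 26.25
tool_pos: [0.5989, 0.1845, 0.121]
orientation: [-180.0, 0.0, -169.6]
force: [-2.0, -0.4, 7.3]
opening: 0.0633
clock: 26.62
tool_pos: [0.599, 0.1845, 0.1206]
orientation: [180.0, 0.0, -169.6]
force: [-2.6, -0.6, 10.3]
opening: 0.064
```

```bash
python3 -m jog '0 0 0 0 0 0.02 -1; 0 0 0 0 0 0 -1; 0 0 0 0 0 0 -1';  python3 -m jog '0 0 0 0 0 0.02 -1; 0 0 0 0 0 0 -1; 0 0 0 0 0 0 -1'
```

```text
clock: 27.0
tool_pos: [0.599, 0.1845, 0.1206]
orientation: [-180.0, 0.1, -169.5]
force: [-4.7, 0.3, 14.9]
opening: 0.0635
clock: 27.38
tool_pos: [0.5991, 0.1845, 0.1205]
orientation: [-180.0, 0.1, -169.5]
force: [-7.4, -1.0, 19.1]
opening: 0.0636
```

```bash
python3 - <<'E'
from h import *
p,d=vision.snapshot('side');a=cv2.resize(p[100:200,205:305,::-1],None,fx=5,fy=5,interpolation=cv2.INTER_CUBIC);cv2.imwrite('pics/s7.png',a)
P=cloud('side',d); P0=cloud('side',np.load('pics/side0.npy'))
c=(.5988,.185)
def st(n,P):
    r=np.hypot(P[...,0]-c[0],P[...,1]-c[1]); m=(r>.020)&(r<.034)&(P[...,2]>.08)&(P[...,2]<.112)&(P[...,1]<.185); z=P[...,2][m]
    print(n,m.sum(),np.percentile(z,[25,50,75,90]).round(4) if m.sum() else 0)
st("side before",P0);st("side now",P)
m=(np.hypot(P[...,0]-c[0],P[...,1]-c[1])<.045)&(P[...,2]>.118)&(P[...,2]<.18)&(np.ptp(p.astype(int),axis=2)<40)&(P[...,1]<.19)
pp,dd,T=wrist("pics/w7.png"); Q=cloud("wrist",dd,vision.camera_info("wrist")['tool_from_camera'])
im=pp; m=(np.hypot(Q[...,0],Q[...,1])<.036)&(Q[...,2]>-.055)&(Q[...,2]<0.0)&(im.min(2)>70)
v,u=np.nonzero(m); k=(v<255)&(v>195)&(u>200)&(u<318); q=Q[v[k],u[k]]
s=least_squares(lambda x:np.linalg.norm(q-x,axis=1)-.033,[0,0,-.019],loss='soft_l1',f_scale=0.001); print("globe in tool",len(q),s.x.round(4))
PW=cloud("wrist",dd,T); st("wrist now",PW)
print(ctrl.get_obs()['force'].round(1))
E
```

```text
side before 84 [0.099  0.1034 0.105  0.1058]
side now 69 [0.0902 0.092  0.0929 0.0955]
globe in tool 5739 [ 0.0007  0.0012 -0.0206]
wrist now 1895 [0.0925 0.093  0.0935 0.0941]
[-7.1 -0.2 19.5]
```

View pics/s7.png

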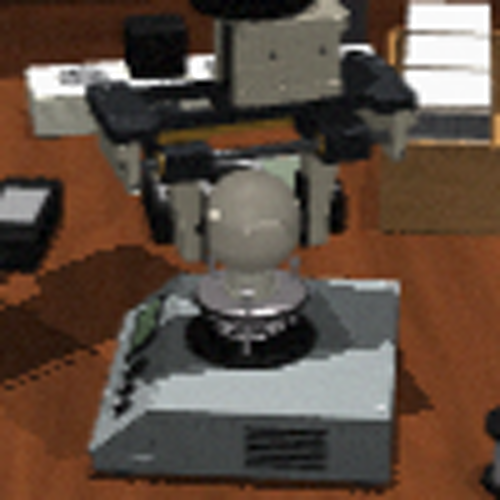

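View pics/w7.png

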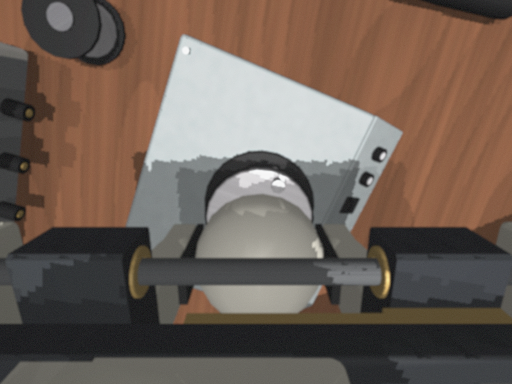

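The ring's upper face is now at 0.092–0.093 m (12 mm down), the pins stand proud, and the globe is upright and hasn't slipped in the grip. One last check of the rack and bystanders before handing in.

```bash
python3 - <<'E'
from h import *
p,d=vision.snapshot('scene'); im=p[:,:,::-1].copy(); cv2.imwrite("pics/final.png",im)
a=cv2.imread("pics/scene0.png"); df=cv2.absdiff(a,im).max(2); print("changed px",(df>60).sum())
P=cloud('scene',d);c=(.537,-.1885)
m=(np.hypot(P[...,0]-c[0],P[...,1]-c[1])<0.045)&(P[...,2]>.08)&(P[...,2]<.14);q=P[m]
s=least_squares(lambda x:np.linalg.norm(q-x,axis=1)-.03,[*c,.093],loss='soft_l1',f_scale=0.001);print("pear",s.x.round(4),q[:,2].max().round(4))
E
```

```text
changed px 8660
pear [ 0.5364 -0.1896  0.0946] 0.127
```

View pics/final.png

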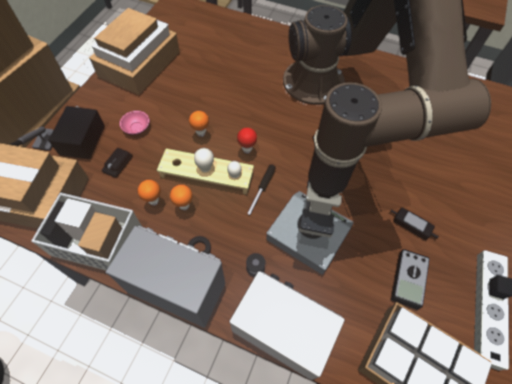

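The pear is at (205,158) in the middle seat and the globe's old seat at (177,162) is empty. The small lamp, coloured lamps and bystanders haven't moved. Handing in while holding the press.

```bash
python3 -c "
from plant import ctrl
o=ctrl.get_obs();print(o['clock'],o['tool_pos'],o['force'],o['opening']);print(ctrl.close_job())"
```

```text
27.525 [0.5990205  0.18446103 0.12045001] [-7.00649956 -0.94960136 19.8294218 ] 0.06364805238701823
the job is handed in; nothing more can be done
None
```

The pear lamp is in the rack's free middle seat, and the white globe lamp is in the sprung ring, pressed fully down. I handed the job in at 27.5 s with the gripper still holding the globe down.

- **Pear lamp:** it stands upright at about (0.536, -0.189). Its top reads 0.124 m in the wrist and side cameras against 0.123 expected, while the scene camera read 0.127, as it did for other lamps at the start.
- **Ring:** its upper face now measures about 0.0925 m, down from 0.104, so it has travelled the full 12 mm. The tool stopped at 0.1205 m while the upward force rose to about 20 N, which fits the ring being on its stop. The globe is upright and did not slip in the grip.
- **Side force:** about 7 N along -x built up in the last part of the press, and I left it. The tool stayed upright and moved only about 0.2 mm.
- **Everything else:** the small lamp, the orange and red lamps and the other things on the bench look unmoved in the last scene picture. I judged that by eye.

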